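Third hand at the clamping nest

ROBOT

A 6-joint arm with a two-finger parallel gripper is mounted at the origin on the work surface. World frame = base frame: x ahead of the robot, y to its left, z up, the work surface at z = 0. Lengths are in mm, angles in degrees, forces in N, time in s.
With the tool pointing down it reaches from about 350 to 850 mm from the base axis. Payload 8.1 kg.
Tool frame: the origin (TCP) lies midway between the tips of the shut fingers; the grasp point (between the pads) lies 19 mm behind it (r.pinch_z is the distance from the TCP to the grasp point, in mm); z points along the fingers, y is the line along which they close (so a half turn about z gives the same grasp; the last joint's range is limited). The gripper opens to 85 mm and grips with 20 to 120 N. Pads are 22 mm wide; open, the fingers measure 114 mm over their backs; the gripper's body (76 mm by 85 mm) begins 54 mm behind the grasp point. The pads swing forward as they close: fully open they stand 13 mm farther back than shut.
Start: joints at [-79.492, 7.471, 85.268, -0, 87.261, -4.893], TCP at [159.365, -578.453, 231.292] pointing down, gripper open.
Joint ranges: [-169.43, 169.43], [-51.17, 129.36], [1.28, 143.12], [-76.62, 256.62], [0, 156.53], [-152.29, 152.29]. Speed limits (degrees/s): [136.94, 136.94, 159.86, 180, 180, 180].

INTERFACE

Orientations are given as [roll, pitch, yaw] about the fixed x, y, z axes, in that order (R = Rz(yaw) Ry(pitch) Rx(roll)).
In Python, from bench import sensors, optics, job, r gives the robot as it stands.
- The arm moves only by the tool play_rows, never from a script. Its argument "motion" is a list that holds one entry, the list of rows, each a list of 6 numbers: the shift along the tool's x, y, z in cm, then the turn, a rotation vector about the tool's x, y, z in degrees. In form: [[[x, y, z, ax, ay, az], ...]]. A call has 1 to 5 rows; each row is the pose to reach, as a shift and turn from the pose commanded when the call began, along the tool's axes at that moment; what a row does not reach only later rows make up. A row lasts 1/10 s, in which the tool goes at most 50 mm and 8.59 degrees, less where a joint would pass 70% of its speed; a pose out of reach is approached as far as the arm can. A call with a gripper value outside its range is refused whole. "jaw" is the opening, from 0 (shut) to 1 (fully open), set as the call begins (left out, the last holds). The fingers move at their own pace and stop on an object; "squeeze" is the grip in N (left out, the last holds). Time passes only in rows, so rows that repeat a pose let the fingers close. It gives the time, the measured TCP pose, the force, the opening and the grip force at its end, in the units of the state.
- sensors.sense(): the state, without advancing time (a new reading comes with each control period).
- optics.snapshot(name): name is "scene" or "side" or "wrist"; returns a dict with "pixels" (420x560x3 uint8, red, green, blue), "mtx" (3x3 intrinsics, pixels), "R" (3x3) and "t" (3): a world point X has camera coordinates R X + t; the wrist camera has in their place "T_tool_cam" (4x4, takes a point from camera to tool coordinates, whose origin is the TCP and whose axes are the flange's). Camera axes: x right, y down, z forward; pixel columns grow to the right and rows downward; lengths in mm; the calibration is good to about 2 mm. A picture is of the moment at which its call begins: read the wrist's pose just before it. There is no depth.
- job.hand_in(): hands the job in; it is judged then, once.
The state is a dict: "time": time; "joint_pos": joint angles; "qd": joint speeds; "joint_efforts": joint torques, N m; "tool_pos": TCP position; "tcp_rot": TCP orientation; "ft_force": force on the tool from outside, world axes, zero at the start; "wrist_torque": the same for the moment, N m; "finger_gap": finger opening in mm; "grip_force": force on a finger pad.
Only numpy, scipy, OpenCV 4.12 (cv2) and the standard library are available. Lean on these libraries where they do the work, as an engineer would, in place of code of your own. Each camera call takes 0.05 s, during which the arm holds its last target. There are 200 camera calls.

TASK

Lay the silver slotted bar flat on the grey bed of the clamping nest, slide it until its end sits flush against the dark end stop, and press its long side squarely against the rubber-faced sprung jaw so that the jaw's red pointer stands in the green band. Finish while still pressing it there, steadily and with nothing but the bar touching the jaw, so that a colleague can do up the screws; do not draw back or let go at the end. Never drive the jaw back to the end of its travel, and leave the black bar and the other things on the bench where they are.

Things in the scene. Friction and masses are not known exactly. Their poses are not given: they have to be found in the camera images.
- bar: The silver slotted bar to be held: 140 mm long along its own y, 40 mm wide along x, 20 mm high, a 10 x 80 mm slot through it, a brass bush at each end; about 0.2 to 0.35 kg. Origin at the centre of its underside. The two ends and the two long sides are alike. It starts flat on the bench.
- nest: Clamping nest, fixed to the bench, place and yaw vary. Origin: centre of the underside of its grey bed, 240 (x) x 260 (y) x 12 mm thick. Its -x side is open; the jaw crosses it at +x, the end stop stands at +y. Bar flush at the stop: bar's length along the nest's y, its centre at y = +10 mm. Nothing on the nest is higher than 57 mm above the bench.
- stop_face (a point): On the nest, the middle of the dark steel end stop's face, 26 mm above the bench, at nest x = -42, y = +80 mm. The face is flat and looks to the nest's -y; it runs from x = -100 to +15 mm and is 28 mm high above the bed. The stop is rigid.
- jaw: Sprung jaw; slides back along the nest's +x without tilting. Its origin is the nest's origin at rest and shifts with its travel: 0 to 32 mm (hard end); pointer mid-band at 17 mm, in the band from 12 to 22. Spring: 2 N at rest plus 0.4 N per mm. Its rubber face looks to -x, at rest at nest x = +20, from y = -85 to +75, 14 to 50 mm above the bench.
- pointer (a point): The tip of the red pointer on top of the jaw at its -y end, over the white scale block, 54 mm above the bench; moves with the jaw.
- green (a point): Middle of the green band (10 mm long along the nest's x) on top of the white scale block; fixed to the nest. The block fills nest x = +15 to +75, y = -124 to -98 mm, and is 50 mm high above the bench.
- black_bar: A black slotted bar of the same size as the silver one, lying on the bench; not to be used. Origin at the centre of its underside, length along its y. It may lie in either of the two places where bars lie.
- star_knob: A loose black star knob with a steel hub, 40 mm across and 26 mm high, on the bench; leave alone. Origin under its centre.
- screwdriver: A screwdriver lying on the bench, at most 230 mm long; leave alone. Its length is along its x.
- oiler: A white oil bottle with a red cap, 50 mm across and 70 mm high, standing on the bench; leave alone. Origin under its centre.
- pulley: A loose aluminium pulley ring, 48 mm across and 18 mm high, lying on the bench; leave alone. Origin under its centre.
- screw_tray: A blue two-part tray with screws, 110 by 160 mm (x, y) and 35 mm high, fixed to the bench; origin under its centre.
Mind the look-alikes: they are no part of the job. What is shaped like the bar but blue is not meant.

How it is judged:
By the outcome, as a careful person would: the job done as asked, in the order asked, and still so for the second after the job is handed in, while the arm keeps its last pose, push and grip.
It also fails if it takes over 48 s, if anything falls off the work surface, if the arm or the gripper's body presses on something with over 40 N, if the wrist force passes 120 N, or if a joint passes its speed limit or range.

## Working session

There is one attempt and no reset: what is moved stays moved. The work goes in short steps, Python scripts to look and compute and a tool call to move; the robot and the scene stay as the last step left them, time stands still between calls to the robot, and variables do not carry over. Pictures are saved under pics/ and viewed, at most 13 in all, crops included, and the job is handed in when it is done.

Besides the shell and the picture viewer there is one more tool, called after ">>>" by a JSON object that holds its "name" and its "arguments", one argument or row to a line. play_rows: Moves the arm, as the interface text tells. Its arguments: {"type":"object","properties":{"motion":{"type":"array","items":{"type":"array","items":{"type":"array","items":{"type":"number"}}}},"jaw":{"type":"number"},"squeeze":{"type":"number"}},"required":["motion"]}

```bash
mkdir -p pics
cat > h.py <<'E'
import numpy as np, cv2
from scipy.spatial.transform import Rotation as Ro
from bench import sensors, optics, job, r
def snap(name, fn=None):
    s=sensors.sense(); d=optics.snapshot(name); d['K']=np.array(d['mtx']); im=np.array(d['pixels'])
    d['im']=im
    if 'T_tool_cam' in d:
        T=np.eye(4); T[:3,:3]=Ro.from_euler('xyz',s['tcp_rot'],degrees=True).as_matrix(); T[:3,3]=s['tool_pos']
        W=T@np.array(d['T_tool_cam']); d['R']=W[:3,:3].T; d['t']=-d['R']@W[:3,3]
    d['R']=np.array(d['R']); d['t']=np.array(d['t'])
    if fn: cv2.imwrite('pics/'+fn,im[:,:,::-1])
    return d
def ray(d,u,v):
    k=d['R'].T@np.linalg.inv(d['K'])@np.array([u,v,1.]); return -d['R'].T@d['t'],k/np.linalg.norm(k)
def onz(d,u,v,z):
    c,k=ray(d,u,v); return c+k*(z-c[2])/k[2]
def two(d1,p1,d2,p2):
    c1,k1=ray(d1,*p1); c2,k2=ray(d2,*p2)
    a=np.linalg.lstsq(np.c_[k1,-k2],c2-c1,rcond=None)[0]
    x,y=c1+a[0]*k1,c2+a[1]*k2; return (x+y)/2,np.linalg.norm(x-y)
def proj(d,X):
    p=d['K']@(d['R']@np.array(X)+d['t']); return p[:2]/p[2]
E
python3 - <<'E'
from h import *
print(sensors.sense()); 
a=snap('scene','scene0.png'); b=snap('side','side0.png')
for d in (a,b): print(-d['R'].T@d['t'])
E
```

```text
{'time': 0.0, 'joint_pos': array([-7.94928577e+01,  7.51285462e+00,  8.53303595e+01, -1.14469993e-03,
        8.72623102e+01, -4.89403680e+00]), 'qd': array([-0.01223958,  0.04856251, -0.02298552, -0.00362844, -0.05124868,
       -0.03594133]), 'joint_efforts': array([-2.27059209e-03, -5.69406939e+01, -5.00555992e+01, -4.34344520e-04,
        1.49579986e-02, -2.98262812e-06]), 'tool_pos': array([ 159.24782273, -577.90067194,  230.25758183]), 'tcp_rot': array([-1.79894763e+02, -7.86349181e-03,  1.54012276e+01]), 'ft_force': array([-0.16772023,  0.57747821, -0.30905514]), 'wrist_torque': array([-0.04230737,  0.03022325,  0.01134194]), 'grip_force': 0.0, 'finger_gap': 85.26685621664086}
[1306.42989189  133.92845018 1033.8487007 ]
[  406.13087834 -1187.86154723   680.99423746]
```

View pics/scene0.png

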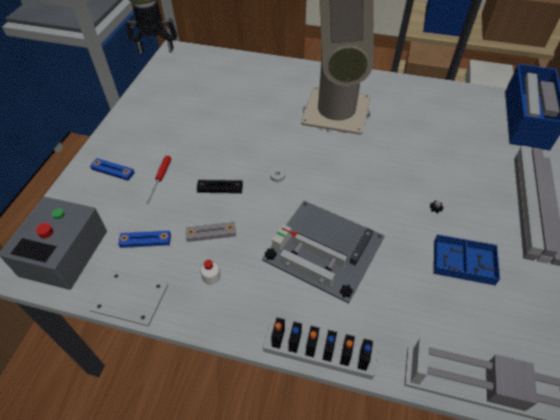

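View pics/side0.png

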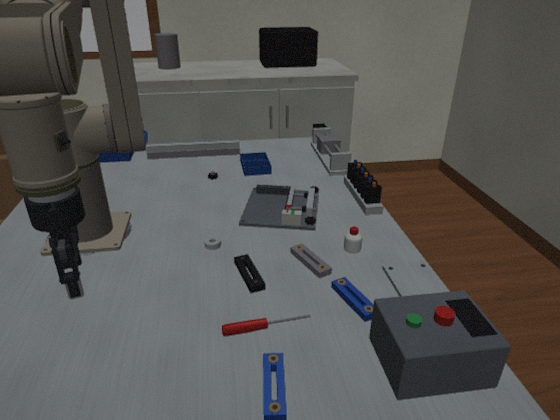

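The scene view shows these candidates: silver slotted bar at (210,231), black bar (220,186), and blue look-alikes at (145,238) and (112,168). The one at (210,231) fits, being silver with brass bushes. The nest is at (325,248), with the end stop at (361,246), the scale block at (285,238) and the open side towards the robot. In the side view the silver bar is at (310,259) and the nest at (282,206).

Run:
```python
from h import *
a=snap('scene'); b=snap('side')
ca=cv2.resize(a['im'][165:305,170:400],None,fx=3.4,fy=3.4,interpolation=cv2.INTER_CUBIC)
cv2.imwrite('pics/crop_scene.png',ca[:,:,::-1])
cb=cv2.resize(b['im'][165:290,220:370],None,fx=4.5,fy=4.5,interpolation=cv2.INTER_CUBIC)
cv2.imwrite('pics/crop_side.png',cb[:,:,::-1])
print(onz(a,210,231,20),onz(b,310,259,20),two(a,(210,231),b,(310,259)))
print('blk',onz(a,220,186,20),'nest',onz(a,325,248,12),'oiler',onz(a,210,272,35),'stop',onz(a,361,246,40),'block',onz(a,285,236,50))
```

```text
[ 640.6477086 -247.1330789   20.       ] [ 630.39145918 -259.54614824   20.        ] (array([ 634.01553901, -249.68970491,   12.05684725]), np.float64(2.6931167531403193))
blk [ 472.35570148 -276.92497764   20.        ] nest [610.06195848  77.28936671  12.        ] oiler [ 774.50060504 -195.59523888   35.        ] stop [598.36965134 171.27212331  40.        ] block [624.86178429 -33.02652322  50.        ]
```

View pics/crop_scene.png

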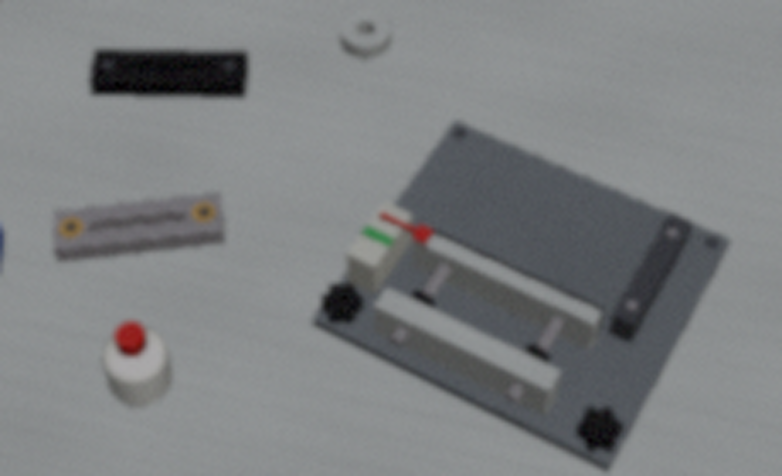

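The crop confirms it: silver slotted bar with brass bushes at crop (69,227) and (204,212). The nest corners are at crop (457,122), (728,240), (608,468) and (316,320).

```bash
cat >> h.py <<'E'
def togo(xyz,yaw):
    s=sensors.sense(); R0=Ro.from_euler('xyz',s['tcp_rot'],degrees=True); R1=Ro.from_euler('xyz',[180,0,yaw],degrees=True)
    p=R0.inv().apply(np.array(xyz)-s['tool_pos'])/10; w=(R0.inv()*R1).as_rotvec(degrees=True)
    print('togo',p.round(2),w.round(2)); return p,w
E
python3 - <<'E'
from h import *
a=snap('scene'); b=snap('side')
f=lambda u,v:(u/3.4+170,v/3.4+165)
p,q=[onz(a,*f(*c),20) for c in((69,227),(204,212))]
print('bush',p,q,np.linalg.norm(q-p),(p+q)/2,np.degrees(np.arctan2(*(q-p)[[1,0]])))
C=[onz(a,*f(*c),12)for c in((457,122),(728,240),(608,468),(316,320))]
print(np.round(C)); print([np.linalg.norm(C[i]-C[i-1]).round() for i in range(4)])
v=C[1]-C[0]+C[2]-C[3]; print('nest c',np.mean(C,0),'yaw',np.degrees(np.arctan2(-v[0],v[1])))
s=np.array(a['T_tool_cam']) if 'T_tool_cam' in a else None
w=snap('wrist'); print(np.array(w['T_tool_cam']).round(2),w['K'].round(0))
togo([600,-250,300],15.4)
E
```

```text
bush [ 657.16631617 -299.99052252   20.        ] [ 614.26025463 -196.61458276   20.        ] 111.92638222310816 [ 635.7132854  -248.30255264   20.        ] 112.54083608693595
[[459. -15.  12.]
 [527. 230.  12.]
 [758. 167.  12.]
 [688. -78.  12.]]
[np.float64(238.0), np.float64(254.0), np.float64(239.0), np.float64(255.0)]
nest c [607.87571556  76.03000888  12.        ] yaw -15.689894608685536
[[   0.     -0.96   -0.27   69.29]
 [   1.      0.      0.     -0.4 ]
 [  -0.     -0.27    0.96 -142.38]
 [   0.      0.      0.      1.  ]] [[293.   0. 279.]
 [  0. 293. 206.]
 [  0.   0.   1.]]
togo [ 51.2  -19.95  -6.88] [-0.03 -0.    0.  ]
```

View pics/crop_side.png

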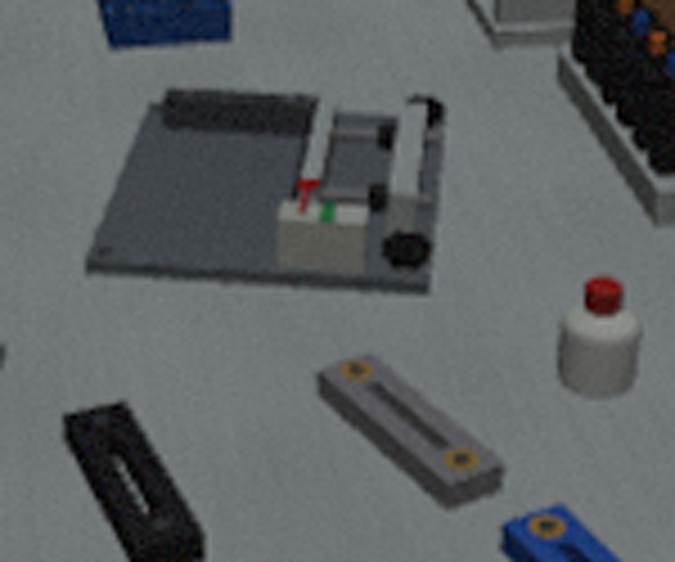

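>>> {"name": "play_rows", "arguments": {
  "motion": [
    [[51.2,-20,-2,0,0,-97],[51.2,-20,-2,0,0,-97],[51.2,-20,-2,0,0,-97],[51.2,-20,-2,0,0,-97],[51.2,-20,-2,0,0,-97]]
  ],
  "jaw": 1,
  "squeeze": 40
}}

```text
time: 0.85
tool_pos: [360.9, -427.7, 240.7]
tcp_rot: [180.0, 0.0, 58.7]
ft_force: [0.4, -1.5, -0.1]
finger_gap: 85.3
grip_force: 0.0
```

Run:
```python
from h import *
togo([620,-240,260],112.5)
```

```text
togo [29.49 12.4  -1.93] [ 2.000e-02  2.000e-02 -5.379e+01]
```

>>> {"name": "play_rows", "arguments": {
  "motion": [
    [[29.5,12.4,-2,0,0,-54],[29.5,12.4,-2,0,0,-54],[29.5,12.4,-2,0,0,-54],[29.5,12.4,-2,0,0,-54],[29.5,12.4,-2,0,0,-54]]
  ]
}}

```text
time: 1.35
tool_pos: [564.0, -282.4, 256.3]
tcp_rot: [180.0, 0.0, 101.7]
ft_force: [0.6, -1.0, 0.4]
finger_gap: 85.6
grip_force: 0.0
```

Run:
```python
from h import *
togo([620,-240,260],112.5)
```

```text
togo [ 3.01  6.34 -0.37] [ 1.00e-02  2.00e-02 -1.08e+01]
```

>>> {"name": "play_rows", "arguments": {
  "motion": [
    [[3,6.4,0,0,0,-10.8],[3,6.4,0,0,0,-10.8],[3,6.4,0,0,0,-10.8]]
  ]
}}

```text
time: 1.65
tool_pos: [621.4, -239.0, 255.3]
tcp_rot: [180.0, -0.1, 112.4]
ft_force: [-0.2, 0.2, -0.3]
finger_gap: 85.4
grip_force: 0.0
```

Run:
```python
from h import *
w=snap('wrist','w1.png'); np.savez('w1.npz',**{k:w[k] for k in('im','K','R','t')})
print(sensors.sense()['tool_pos'],sensors.sense()['tcp_rot'])
for X in ([657,-300,20],[614,-197,20]): print(proj(w,X))
```

```text
[ 620.11273249 -240.55058349  255.38398858] [-1.79963389e+02 -3.03796517e-02  1.12264085e+02]
[285.23140278 229.11453808]
[285.45825298 146.14426506]
```

View pics/w1.png

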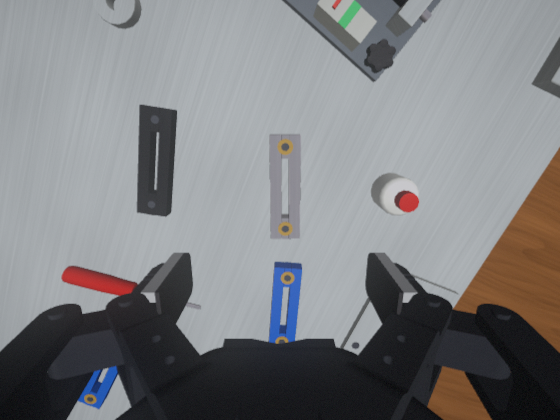

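The wrist view shows the silver bar centred, with bushes at (285,147) and (285,229). The black bar is at (157,160), the oiler at (400,195) and a blue look-alike at (285,300). I'll refine from the brass colour and check height against the scene view.

Run:
```python
from h import *
w=snap('wrist'); a=snap('scene'); b=snap('side')
def brass(d,near):
    h=cv2.cvtColor(d['im'],cv2.COLOR_RGB2HSV); m=cv2.inRange(h,(10,90,70),(30,255,255))
    m=cv2.morphologyEx(m,cv2.MORPH_CLOSE,np.ones((5,5)))
    n,_,st,c=cv2.connectedComponentsWithStats(m); out=[]
    for p in near:
        k=1+np.argmin(np.linalg.norm(c[1:]-p,axis=1)); bb=st[k]; out.append(np.r_[c[k]])
    return np.array(out)
X=[[657,-300,20],[614,-197,20]]
P=[brass(d,[proj(d,x) for x in X]) for d in(w,a,b)]
for p in P: print(p.round(1).tolist())
for i in(0,1): print(two(w,P[0][i],a,P[1][i]),two(w,P[0][i],b,P[2][i]),two(a,P[1][i],b,P[2][i]),onz(w,*P[0][i],20))
p,q=[onz(w,*P[0][i],20) for i in(0,1)]; c=(p+q)/2; yaw=np.degrees(np.arctan2(*(q-p)[[1,0]]))
print(c,yaw,np.linalg.norm(p-q)); togo([c[0],c[1],60],yaw)
```

```text
[[286.5, 227.4], [286.3, 145.6]]
[[190.5, 231.5], [229.4, 227.0]]
[[322.1, 266.6], [298.8, 246.9]]
(array([ 656.116892  , -299.35924918,   19.87825053]), np.float64(0.8681262487444823)) (array([ 655.13146528, -298.5287763 ,   20.583297  ]), np.float64(1.5837774023928248)) (array([ 655.19357804, -299.27563061,   20.29731363]), np.float64(2.2441709490346367)) [ 656.02170808 -298.86694976   20.        ]
(array([ 613.4962949 , -198.14514286,   20.20090164]), np.float64(1.0935525787900442)) (array([ 612.52795831, -197.50251842,   20.12211941]), np.float64(1.5811545003116767)) (array([ 612.45109504, -198.4060666 ,   20.05197078]), np.float64(2.0504766765710385)) [ 613.31457557 -197.64291043   20.        ]
[ 634.66814183 -248.2549301    20.        ] 112.87522245914077 109.8644860981971
togo [-1.12  1.29 19.59] [-0.03 -0.   -0.83]
```

>>> {"name": "play_rows", "arguments": {
  "motion": [
    [[-1.1,1.3,10,0,0,-0.8],[-1.1,1.3,18,0,0,-0.8],[-1.1,1.3,22,0,0,-0.8],[-1.1,1.3,25.4,0,0,-0.8],[-1.1,1.3,25.4,0,0,-0.8]]
  ]
}}

```text
time: 2.35
tool_pos: [634.5, -248.6, 5.7]
tcp_rot: [180.0, 0.0, 112.8]
ft_force: [0.4, -0.4, 0.3]
finger_gap: 85.4
grip_force: 0.0
```

>>> {"name": "play_rows", "arguments": {
  "motion": [
    [[0,0,0,0,0,0],[0,0,0,0,0,0],[0,0,0,0,0,0],[0,0,0,0,0,0],[0,0,0,0,0,0]]
  ],
  "jaw": 0.3,
  "squeeze": 40
}}

```text
time: 2.85
tool_pos: [638.2, -248.9, 11.8]
tcp_rot: [179.7, 0.3, 112.9]
ft_force: [-1.3, -0.4, 8.6]
finger_gap: 38.8
grip_force: 41.6
```

>>> {"name": "play_rows", "arguments": {
  "motion": [
    [[0,0,0,0,0,0],[0,0,0,0,0,0]]
  ]
}}

```text
time: 3.05
tool_pos: [638.3, -248.9, 11.8]
tcp_rot: [179.7, 0.3, 112.9]
ft_force: [-1.8, -0.6, 8.9]
finger_gap: 38.8
grip_force: 41.6
```

Run:
```python
from h import *
print(sensors.sense(), r.pinch_z)
w=snap('wrist','w2.png')
```

```text
{'time': 3.05, 'joint_pos': array([-2.55738040e+01,  3.05723194e+01,  8.08283828e+01, -3.12850515e-02,
        6.81813160e+01, -4.84971195e+01]), 'qd': array([ 0.03160836, -0.09730765, -0.05039068, -0.04124619,  0.02100572,
       -0.05792022]), 'joint_efforts': array([ 1.15961708e+00, -6.63592958e+01, -4.14093983e+01,  5.86647335e-01,
       -3.63978557e-01, -3.38180142e-02]), 'tool_pos': array([ 638.25414262, -248.88556698,   11.8184813 ]), 'tcp_rot': array([179.74483499,   0.33233473, 112.93409727]), 'ft_force': array([-1.78497389, -0.63094582,  8.86541753]), 'wrist_torque': array([-0.23147398,  0.3014944 , -0.05679907]), 'grip_force': 41.557427644729614, 'finger_gap': 38.845788385776935} 18.700000000000003
```

View pics/w2.png

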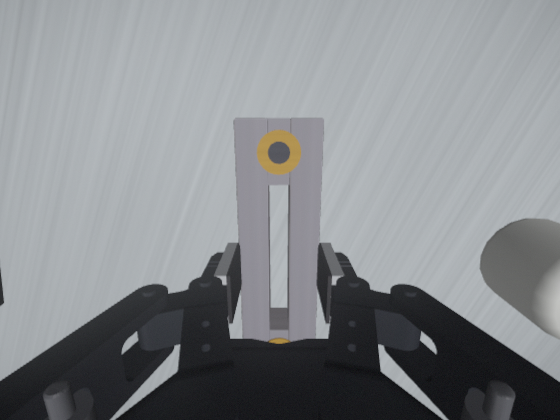

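The bar is held squarely, with its far bush at (279,152). The arm is compliant (about 1 N/mm). Next I lift and move towards the nest.

>>> {"name": "play_rows", "arguments": {
  "motion": [
    [[0,0,-4,0,0,0],[0,0,-8,0,0,0],[0,0,-12,0,0,0],[0,0,-16,0,0,0]]
  ],
  "squeeze": 60
}}

```text
time: 3.5
tool_pos: [635.8, -247.2, 170.6]
tcp_rot: [179.9, 0.1, 112.9]
ft_force: [1.3, -0.2, -2.4]
finger_gap: 37.7
grip_force: 62.4
```

Run:
```python
from h import *
togo([540,75,165],74.5)
```

```text
togo [33.41  3.74  0.5 ] [ 0.14  0.08 38.45]
```

>>> {"name": "play_rows", "arguments": {
  "motion": [
    [[33.4,3.7,0,0,0,38.4],[33.4,3.7,0,0,0,38.4],[33.4,3.7,0,0,0,38.4],[33.4,3.7,0,0,0,38.4],[33.4,3.7,0,0,0,38.4]]
  ]
}}

```text
time: 4.0
tool_pos: [564.0, -6.8, 169.0]
tcp_rot: [179.8, -0.0, 74.2]
ft_force: [1.6, 0.4, -1.9]
finger_gap: 37.8
grip_force: 62.4
```

>>> {"name": "play_rows", "arguments": {
  "motion": [
    [[8,2,0,0,0,0],[8,2,0,0,0,0],[8,2,0,0,0,0]]
  ]
}}

```text
time: 4.3
tool_pos: [606.4, 67.7, 169.1]
tcp_rot: [179.8, -0.1, 74.8]
ft_force: [0.7, -1.2, -3.0]
finger_gap: 37.3
grip_force: 62.4
```

Run:
```python
from h import *
print(sensors.sense()['tool_pos'],sensors.sense()['tcp_rot'])
w=snap('wrist','w3.png');np.savez('w3.npz',**{k:w[k] for k in('im','K','R','t')});
```

```text
[606.38293022  67.65434005 169.14323648] [ 1.79790260e+02 -1.49804083e-01  7.47871462e+01]
```

View pics/w3.png

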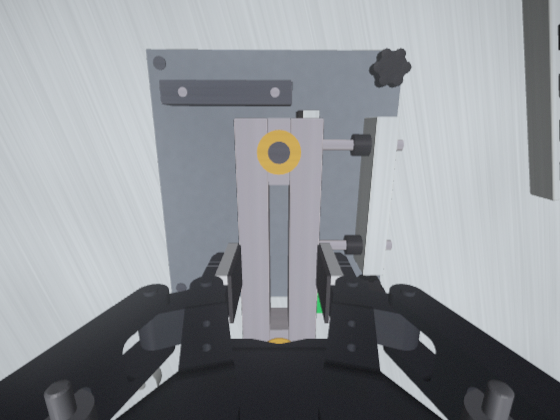

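The wrist view shows the bed's -x,+y corner at (149,51), and the stop's top at (162–293, 80–105) with its front edge near row 104. The held bar's bush is at (279,152). Next I fit those edges.

Run:
```python
from h import *
w=dict(np.load('w3.npz')); g=cv2.GaussianBlur(cv2.cvtColor(w['im'],cv2.COLOR_RGB2GRAY),(3,3),0).astype(float)
def edges(axis,rng,lo,hi,sign):
    out=[]
    for k in rng:
        l=g[lo:hi,k] if axis=='v' else g[k,lo:hi]
        d=np.diff(l)*sign; i=np.argmax(d); i0=max(i-2,0); ww=np.clip(d[i0:i+3],0,None); s=lo+.5+(ww@np.arange(i0,i0+len(ww)))/ww.sum()
        out.append((k,s) if axis=='v' else (s,k))
    return np.array(out)
def fit(P,z):
    X=np.array([onz(w,*p,z)[:2] for p in P]); 
    for _ in range(3):
        c=X.mean(0); v=np.linalg.svd(X-c)[2][0]; e=(X-c)@[-v[1],v[0]]; X=X[abs(e)<max(1.,2*e.std())]
    print(len(X),'std',e.std().round(2),'ang',np.degrees(np.arctan2(v[1],v[0])).round(2)); return c,v
E_={}
print([g[r,220].round() for r in range(40,125,3)])
T=fit(edges('v',range(175,370),40,62,-1),12)
F=fit(edges('v',range(175,230),96,114,1),40)
L=fit(edges('h',range(60,220),135,175,-1),12)
u=(T[1] if T[1]@[1,-.3]>0 else -T[1]); ang=np.degrees(np.arctan2(u[1],u[0])); n=np.array([-u[1],u[0]])
print('nest yaw',ang,'y gap edge-stopface (50):',(T[0]-F[0])@n)
A=np.c_[T[1],-L[1]]; s=np.linalg.solve(A,L[0]-T[0]); corner=T[0]+s[0]*T[1]; print('corner',corner)
print('origin',corner+120*u-130*n)
b=two(w,(279,152),w,(279,152)) if 0 else onz(w,279,152,169.1+8.2); print('bush',b)
```

```text
[np.float64(200.0), np.float64(199.0), np.float64(198.0), np.float64(177.0), np.float64(138.0), np.float64(137.0), np.float64(137.0), np.float64(138.0), np.float64(138.0), np.float64(137.0), np.float64(136.0), np.float64(136.0), np.float64(136.0), np.float64(124.0), np.float64(100.0), np.float64(99.0), np.float64(97.0), np.float64(98.0), np.float64(96.0), np.float64(99.0), np.float64(98.0), np.float64(92.0), np.float64(106.0), np.float64(134.0), np.float64(134.0), np.float64(134.0), np.float64(134.0), np.float64(133.0), np.float64(133.0)]
195 std 0.15 ang -15.4
55 std 0.05 ang -15.54
160 std 0.08 ang -105.42
nest yaw -15.404211648633511 y gap edge-stopface (50): 51.42357859696205
corner [524.14257781 230.96952814]
origin [605.30017557  73.7644254 ]
bush [621.65552876 122.44762577 177.3       ]
```

```bash
cat >> h.py <<'E'
O=np.array([606.,74.]); NY=-15.45; c_,s_=np.cos(np.radians(NY)),np.sin(np.radians(NY)); RN=np.array([[c_,-s_],[s_,c_]])
def n2w(x,y): return O+RN@[x,y]
def w2n(p): return RN.T@(np.array(p[:2])-O)
E
python3 - <<'E'
from h import *
w=dict(np.load('w3.npz'));a=snap('scene')
print(two(w,(149,51),a,(728/3.4+170,240/3.4+165)), [w2n(onz(w,220,r,z)) for r,z in((102,40),(106,12))])
print('z',[two(w,(149,51),a,(728/3.4+170,240/3.4+165))[0][2]])
togo([*n2w(-48,-12),35],90+NY)
E
```

```text
(array([525.48604359, 229.7840153 ,   9.56417467]), np.float64(1.4435343766911075)) [array([-49.00256664,  81.5014488 ]), array([-54.39057216,  79.74872403])]
z [np.float64(9.564174670605269)]
togo [-0.23 -5.03 13.33] [ 0.12 -0.02  0.1 ]
```

Bed height measures about 10–12 mm and the stop face is at nest y≈80, so both agree with the text. I'm lowering now.

>>> {"name": "play_rows", "arguments": {
  "motion": [
    [[-0.2,-2.5,2,0,0,0],[-0.2,-5,5,0,0,0],[-0.2,-5,9,0,0,0],[-0.2,-5,12.5,0,0,0],[-0.2,-5,13.3,0,0,0]]
  ]
}}

```text
time: 4.9
tool_pos: [552.4, 73.4, 30.1]
tcp_rot: [-179.6, 0.1, 74.5]
ft_force: [-1.5, -0.7, -3.6]
finger_gap: 37.7
grip_force: 62.4
```

>>> {"name": "play_rows", "arguments": {
  "motion": [
    [[0,0,0,0,0,0],[0,0,0.5,0,0,0],[0,0,1.0,0,0,0],[0,0,1.3,0,0,0],[0,0,1.3,0,0,0]]
  ]
}}

```text
time: 5.4
tool_pos: [557.9, 74.6, 23.9]
tcp_rot: [179.8, -0.0, 74.6]
ft_force: [-6.5, -1.0, 13.0]
finger_gap: 37.9
grip_force: 64.1
```

Run:
```python
from h import *
s=sensors.sense(); print(s['tool_pos'],w2n(s['tool_pos']),s['tcp_rot'],s['ft_force'])
```

```text
[557.85989804  74.64970762  23.91643898] [-46.57355772 -12.19816618] [ 1.79825373e+02 -3.34477590e-02  7.45521834e+01] [-6.4505684  -1.04119584 12.99499155]
```

>>> {"name": "play_rows", "arguments": {
  "motion": [
    [[0,0,-0.6,0,0,0],[0.5,0,-0.6,0,0,0],[1.0,0,-0.6,0,0,0],[1.5,0,-0.6,0,0,0],[1.5,0,-0.6,0,0,0]]
  ]
}}

```text
time: 5.9
tool_pos: [560.0, 90.1, 26.6]
tcp_rot: [-180.0, -0.0, 74.6]
ft_force: [0.6, -0.1, -2.9]
finger_gap: 38.0
grip_force: 62.4
```

>>> {"name": "play_rows", "arguments": {
  "motion": [
    [[0.4,0,0,0,0,0],[0.8,0,0,0,0,0],[1.2,0,0,0,0,0],[1.4,0,0,0,0,0],[1.4,0,0,0,0,0]]
  ]
}}

```text
time: 6.4
tool_pos: [561.3, 95.0, 25.8]
tcp_rot: [-179.8, 0.8, 74.5]
ft_force: [-11.5, -37.8, 7.9]
finger_gap: 38.3
grip_force: 63.4
```

Run:
```python
from h import *
s=sensors.sense(); print(s['tool_pos'],w2n(s['tool_pos']),s['tcp_rot'],s['ft_force'],RN.T@s['ft_force'][:2])
```

```text
[561.30539299  94.99219059  25.82293493] [-48.67175512   8.32707722] [-179.81173462    0.77683068   74.49445202] [-11.46388649 -37.78448936   7.90703202] [ -0.98393165 -39.47303141]
```

>>> {"name": "play_rows", "arguments": {
  "motion": [
    [[-0.6,0,0.0,0,0,0],[-0.6,0,0.4,0,0,0],[-0.6,0,0.6,0,0,0],[-0.6,0,0.6,0,0,0]]
  ]
}}

```text
time: 6.8
tool_pos: [562.2, 94.7, 23.8]
tcp_rot: [-180.0, 0.2, 74.5]
ft_force: [-18.7, -15.0, 29.6]
finger_gap: 37.7
grip_force: 65.9
```

Run:
```python
from h import *
s=sensors.sense(); print(s['tool_pos'],w2n(s['tool_pos']),s['tcp_rot'],RN.T@s['ft_force'][:2],s['ft_force'][2])
```

```text
[562.22515066  94.67216589  23.82316063] [-47.69998073   8.26363816] [-179.99085906    0.23003221   74.52775336] [-14.04185981 -19.47453678] 29.556617578896965
```

>>> {"name": "play_rows", "arguments": {
  "motion": [
    [[-0.2,0,-0.4,0,0,0],[-0.2,0,-0.4,0,0,0]]
  ]
}}

```text
time: 7.0
tool_pos: [562.0, 94.4, 25.4]
tcp_rot: [180.0, 0.0, 74.5]
ft_force: [-1.4, -5.8, -0.7]
finger_gap: 38.1
grip_force: 62.7
```

>>> {"name": "play_rows", "arguments": {
  "motion": [
    [[0,0,0,0,0,0],[0,0,0,0,0,0],[0,0,0,0,0,0],[0,0,0,0,0,0]]
  ],
  "jaw": 0.75
}}

```text
time: 7.4
tool_pos: [561.8, 95.4, 24.9]
tcp_rot: [180.0, -0.0, 74.6]
ft_force: [0.8, 0.6, 0.2]
finger_gap: 64.0
grip_force: 0.0
```

>>> {"name": "play_rows", "arguments": {
  "motion": [
    [[0,0,-3,0,0,0],[0,0,-6,0,0,0],[0,0,-10,0,0,0],[-6,0,-16,0,0,0],[-6,0,-16,0,0,0]]
  ]
}}

```text
time: 7.9
tool_pos: [546.4, 36.6, 188.0]
tcp_rot: [179.8, -0.0, 74.6]
ft_force: [0.6, -0.5, -0.1]
finger_gap: 64.1
grip_force: 0.0
```

Run:
```python
from h import *
s=sensors.sense(); print(s['tool_pos'],w2n(s['tool_pos']),s['tcp_rot'],s['ft_force'])
w=snap('wrist','w4.png');np.savez('w4.npz',**{k:w[k] for k in('im','K','R','t')});
```

```text
[546.36197687  36.60537607 187.95190404] [-47.52107287 -51.93071668] [ 1.79815573e+02 -2.90623712e-02  7.46263994e+01] [ 0.58646125 -0.53019181 -0.13480276]
```

View pics/w4.png

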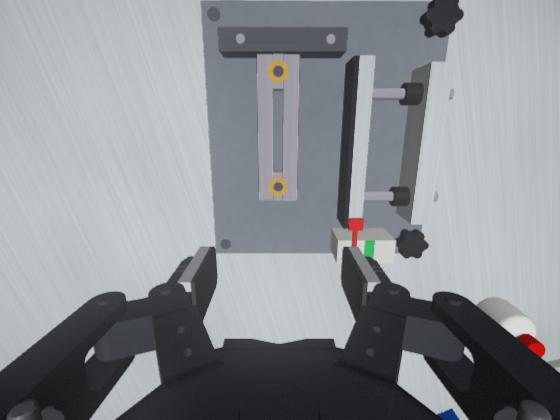

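The bar lies flat and flush at the stop (bushes at (278,71) and (278,187), stop edge at row 54). The pointer is at (356,240) and the green band at (369,247). Next I turn the tool 90° so both open fingers push square on the long side.

Run:
```python
from h import *
w=dict(np.load('w4.npz'));
h=cv2.cvtColor(w['im'],cv2.COLOR_RGB2HSV); m=cv2.morphologyEx(cv2.inRange(h,(10,90,70),(30,255,255)),cv2.MORPH_CLOSE,np.ones((5,5)))
n,_,st,c=cv2.connectedComponentsWithStats(m)
for k in range(1,n):
    if st[k][4]>60: print(c[k],w2n(onz(w,*c[k],32)))
m=cv2.inRange(h,(50,120,60),(80,255,255)); n,_,st,c=cv2.connectedComponentsWithStats(m)
for k in range(1,n):
    if st[k][4]>30: print('green',c[k],w2n(onz(w,*c[k],50)))
for u in((346.5,57),(345,220)): print('jaw top edge',w2n(onz(w,*u,50)))
togo([*n2w(-110,10),100],164.55)
```

```text
[277.82817869  70.89690722] [-47.7951082   64.84390856]
[277.65714286 186.15238095] [-47.87326771 -45.16884441]
green [369.11805556 248.79861111] [  47.0924515  -107.56453947]
jaw top edge [11.94973122 73.22899755]
jaw top edge [ 20.06167108 -76.11496485]
togo [ 6.47 -6.54  9.16] [  0.37   0.38 -90.04]
```

>>> {"name": "play_rows", "arguments": {
  "motion": [
    [[6.5,-6.5,0,0,0,-90],[6.5,-6.5,0,0,0,-90],[6.5,-6.5,0,0,0,-90],[6.5,-6.5,0,0,0,-90],[6.5,-6.5,0,0,0,-90]]
  ],
  "jaw": 0.7
}}

```text
time: 8.45
tool_pos: [500.1, 117.9, 184.8]
tcp_rot: [180.0, -0.0, 117.9]
ft_force: [-0.8, 1.1, -0.5]
finger_gap: 59.7
grip_force: 0.0
```

>>> {"name": "play_rows", "arguments": {
  "motion": [
    [[0,0,0,0,0,-47],[0,0,0,0,0,-47],[0,0,0,0,0,-47],[0,0,0,0,0,-47],[0,0,0,0,0,-47]]
  ]
}}

```text
time: 8.95
tool_pos: [500.3, 117.4, 184.6]
tcp_rot: [180.0, -0.0, 160.9]
ft_force: [-0.9, -0.0, -0.1]
finger_gap: 60.0
grip_force: 0.0
```

Run:
```python
from h import *
togo([*n2w(-108,10),14],164.55)
```

```text
togo [-0.57 -0.34 17.06] [ 0.01 -0.01 -3.7 ]
```

>>> {"name": "play_rows", "arguments": {
  "motion": [
    [[-0.6,-0.3,5,0,0,-3.7],[-0.6,-0.3,10,0,0,-3.7],[-0.6,-0.3,14,0,0,-3.7],[-0.6,-0.3,16,0,0,-3.7],[-0.6,-0.3,17,0,0,-3.7]]
  ]
}}

```text
time: 9.45
tool_pos: [502.7, 112.3, 11.8]
tcp_rot: [-179.9, -0.2, 164.2]
ft_force: [-0.5, -0.8, 0.6]
finger_gap: 59.9
grip_force: 0.0
```

>>> {"name": "play_rows", "arguments": {
  "motion": [
    [[0,0,0,0,0,0],[0,0,0.2,0,0,0],[0,0,0.4,0,0,0],[0,0,0.4,0,0,0]]
  ]
}}

```text
time: 9.85
tool_pos: [506.0, 112.5, 12.1]
tcp_rot: [179.9, 0.1, 164.2]
ft_force: [0.7, -0.3, 0.3]
finger_gap: 59.8
grip_force: 0.0
```

Run:
```python
from h import *
s=sensors.sense(); print(w2n(s['tool_pos']),s['tool_pos'],s['tcp_rot'],s['ft_force'])
```

```text
[-106.60932422   10.4636813 ] [506.03068235 112.48599961  12.09829913] [1.79949506e+02 1.16212254e-01 1.64188971e+02] [ 0.67246562 -0.31351622  0.34997774]
```

>>> {"name": "play_rows", "arguments": {
  "motion": [
    [[-1,0,0.3,0,0,-0.3],[-2,0,0.3,0,0,-0.3],[-2.5,0,0.3,0,0,-0.3],[-3,0,0.3,0,0,-0.3],[-3.5,0,0.3,0,0,-0.3]]
  ]
}}

```text
time: 10.35
tool_pos: [538.7, 102.7, 7.7]
tcp_rot: [-180.0, -0.1, 164.5]
ft_force: [-2.3, 1.1, 3.0]
finger_gap: 59.8
grip_force: 1.3
```

>>> {"name": "play_rows", "arguments": {
  "motion": [
    [[-0.6,0,0,0,0,0],[-1.2,0,0,0,0,0],[-1.8,0,0,0,0,0],[-2.4,0,0,0,0,0],[-3.0,0,0,0,0,0]]
  ]
}}

```text
time: 10.85
tool_pos: [568.0, 94.6, 7.8]
tcp_rot: [-180.0, -0.0, 164.5]
ft_force: [-0.8, -0.1, -0.3]
finger_gap: 59.8
grip_force: 0.5
```

```bash
cat >> h.py <<'E'
def look(fn=None):
    s=sensors.sense(); print(w2n(s['tool_pos']),s['tool_pos'][2],s['tcp_rot'],'Fnest',RN.T@s['ft_force'][:2],s['ft_force'][2])
    d=snap('wrist',fn); h=cv2.cvtColor(d['im'],cv2.COLOR_RGB2HSV)
    for nm,lo,hi,z,mn in(('brass',(10,90,70),(30,255,255),32,60),('green',(50,120,60),(80,255,255),50,20),('red',(0,150,70),(6,255,255),54,20)):
        m=cv2.morphologyEx(cv2.inRange(h,lo,hi),cv2.MORPH_CLOSE,np.ones((5,5))); n,_,st,c=cv2.connectedComponentsWithStats(m)
        for k in range(1,n):
            if st[k][4]>mn: print(nm,c[k].round(1),st[k],w2n(onz(d,*c[k],z)).round(1))
    return d
E
python3 -c "
from h import *
look('w5.png')"
```

```text
[-42.09402691   9.71827312] 7.802274972879695 [-1.79996173e+02 -3.93374861e-03  1.64487296e+02] Fnest [-0.74643996 -0.27989498] -0.33754821567796184
brass [157.5 352.2] [150 349  14   8  77] [ -3.3 -48.7]
brass [399.4 351.8] [395 348  12   9  65] [-3.5 69.2]
```

View pics/w5.png

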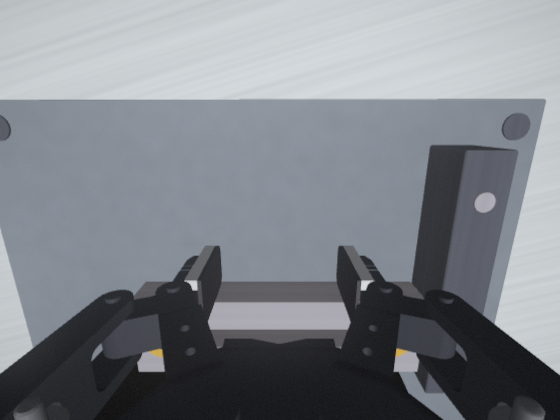

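Both fingers press the bar's long side (its top edge at row 302), and the bar end is still at the stop near (413,290). I'm advancing into the jaw.

>>> {"name": "play_rows", "arguments": {
  "motion": [
    [[-0.5,0,0,0,0,0],[-1.0,0,0,0,0,0],[-1.4,0,0,0,0,0],[-1.8,0,0,0,0,0],[-1.8,0,0,0,0,0]]
  ]
}}

```text
time: 11.4
tool_pos: [584.4, 90.2, 7.8]
tcp_rot: [-180.0, -0.1, 164.5]
ft_force: [-7.4, 1.4, 5.4]
finger_gap: 59.8
grip_force: 3.3
```

Run:
```python
from h import *
d=look()
g=cv2.cvtColor(d['im'],cv2.COLOR_RGB2GRAY).astype(int)
col=g[270:345,240:320].mean(1); i=270+np.argmax(np.diff(col)); print('bar side x',w2n(onz(d,280,i+.5,32)))
a=snap('scene'); b=snap('side')
for nm,q in(('scene',a),('side',b)):
    h=cv2.cvtColor(q['im'],cv2.COLOR_RGB2HSV); 
    for c,lo,hi,z in(('green',(45,90,40),(85,255,255),50),('red',(0,130,60),(8,255,255),54)):
        p=proj(q,[*n2w(45,-105),50]); m=cv2.inRange(h,lo,hi); M=np.zeros_like(m); x,y=p.astype(int); M[y-20:y+20,x-25:x+25]=m[y-20:y+20,x-25:x+25]
        ys,xs=np.nonzero(M)
        if len(xs):
            P=np.array([w2n(onz(q,u,v,z)) for u,v in zip(xs,ys)]); print(nm,c,len(xs),P.mean(0).round(1),P.min(0).round(1),P.max(0).round(1))
```

```text
[-25.14799365   9.82223779] 7.843563312036755 [-1.79988057e+02 -1.13132040e-01  1.64505773e+02] Fnest [-7.49512673 -0.64359705] 5.431247270145009
brass [157.5 352.2] [150 349  14   8  76] [ 13.7 -48.7]
brass [399.3 351.6] [395 348  12   9  64] [13.4 69.2]
bar side x [-14.50740765  11.06127763]
scene green 14 [  47.  -110.5] [  44.6 -121.3] [  49.4 -100.5]
scene red 17 [ 37.2 -81.4] [ 31.2 -90.7] [ 44. -75.]
side green 10 [  44.5 -110.6] [  41.  -119.4] [ 47.7 -99.3]
side red 11 [ 34.9 -86.2] [  28.5 -114.7] [ 41.  -73.9]
```

>>> {"name": "play_rows", "arguments": {
  "motion": [
    [[-0.3,0,0,0,0,0],[-0.6,0,0,0,0,0],[-0.9,0,0,0,0,0],[-1.2,0,0,0,0,0],[-1.2,0,0,0,0,0]]
  ]
}}

```text
time: 12.05
tool_pos: [594.1, 87.5, 7.6]
tcp_rot: [-180.0, -0.3, 164.5]
ft_force: [-14.9, 2.9, 11.0]
finger_gap: 60.0
grip_force: 7.6
```

Run:
```python
from h import *
d=look('w6.png')
g=cv2.cvtColor(d['im'],cv2.COLOR_RGB2GRAY).astype(int)
for cs in((230,250),(320,335)):
    col=g[270:345,cs[0]:cs[1]].mean(1); i=270+np.argmax(np.diff(col)); print('bar side x',w2n(onz(d,sum(cs)/2,i+.5,32)))
a=snap('scene'); b=snap('side')
ims=[]
for q in(a,b):
    x,y=proj(q,[*n2w(20,-40),40]).astype(int); ims.append(cv2.resize(q['im'][y-35:y+35,x-45:x+45],(400,311),interpolation=cv2.INTER_CUBIC))
wc=d['im'][230:420,100:460]
cv2.imwrite('pics/fin.png',np.vstack([np.hstack(ims),cv2.resize(wc,(540,285)) if 0 else cv2.copyMakeBorder(cv2.resize(wc,(540,285)),0,0,0,260,0)])[:,:,::-1])
```

```text
[-15.0583151    9.79588437] 7.638541083045062 [-179.95690794   -0.32590488  164.51544332] Fnest [-15.11056419  -1.1828679 ] 11.048251559960562
brass [157.1 352.4] [149 349  15   8  83] [ 23.7 -48.7]
brass [399.5 351.9] [395 348  13   9  72] [23.4 69.1]
bar side x [-4.48124435 -7.37462803]
bar side x [-4.49716259 32.91939387]
```

View pics/fin.png

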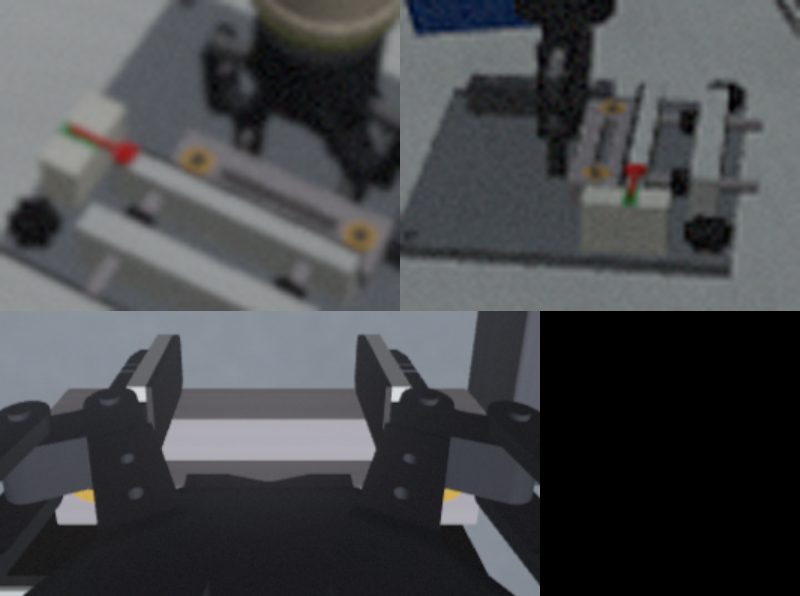

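The pointer stands over the green band in both views: the red tip covers the green at crop (68,130) on the left and (630,200) on the right. The bar lies along the jaw. I check flushness from the bushes and nudge 1–2 mm to mid-band.

>>> {"name": "play_rows", "arguments": {
  "motion": [
    [[-0.1,0,0,0,0,0],[-0.2,0,0,0,0,0],[-0.2,0,0,0,0,0],[-0.2,0,0,0,0,0]]
  ]
}}

```text
time: 12.6
tool_pos: [595.3, 87.1, 7.6]
tcp_rot: [-179.9, -0.4, 164.5]
ft_force: [-17.8, 3.2, 14.4]
finger_gap: 60.1
grip_force: 9.6
```

Run:
```python
from h import *
d=look()
g=cv2.cvtColor(d['im'],cv2.COLOR_RGB2GRAY).astype(int)
for cs in((230,250),(320,335)):
    col=g[270:345,cs[0]:cs[1]].mean(1); i=270+np.argmax(np.diff(col)); print('bar side x',w2n(onz(d,sum(cs)/2,i+.5,32)))
for nm in('scene','side'):
    q=snap(nm); h=cv2.cvtColor(q['im'],cv2.COLOR_RGB2HSV); m=cv2.inRange(h,(10,80,60),(30,255,255)); m=cv2.morphologyEx(m,cv2.MORPH_CLOSE,np.ones((5,5)))
    n,_,st,c=cv2.connectedComponentsWithStats(m)
    for k in range(1,n):
        p=w2n(onz(q,*c[k],32))
        if abs(p[0]-17)<25 and abs(p[1])<90: print(nm,'bush',p.round(1),st[k][4])
    G=cv2.inRange(h,(45,60,40),(85,255,255)); Rd=cv2.inRange(h,(0,110,60),(9,255,255))|cv2.inRange(h,(172,110,60),(180,255,255))
    for c_,M,z in(('green',G,50),('red',Rd,54)):
        P=np.array([w2n(onz(q,u,v,z)) for v,u in zip(*np.nonzero(M))]); P=P[(abs(P[:,0]-45)<30)&(abs(P[:,1]+100)<30)]
        if len(P):
            print(nm,c_,len(P),P.mean(0).round(1)); 
            if c_=='red': t=P[P[:,1]<-95]; print('tip',len(t),t.mean(0).round(1) if len(t) else '')
```

```text
[-13.80463984   9.81270529] 7.619737069864269 [-179.9450426    -0.39008445  164.52702591] Fnest [-17.97220552  -1.64270853] 14.387078918094259
brass [157.1 352.4] [149 349  15   8  83] [ 25.  -48.6]
brass [399.6 351.9] [395 348  13   9  73] [24.6 69.2]
bar side x [-3.21398292 -7.34663914]
bar side x [-3.24356878 32.93675099]
scene bush [ 17.7 -46.4] 27
scene bush [18.2 63.9] 34
scene green 1 [  48.9 -122. ]
scene red 30 [ 47.9 -86.2]
tip 5 [  48.1 -105.5]
side bush [16.5 64.4] 12
side bush [ 15.8 -46.3] 12
side green 7 [  42.7 -112.8]
side red 18 [ 46.4 -85.9]
tip 3 [  46.5 -106.7]
```

Run:
```python
from h import *
d=snap('wrist'); 
c=cv2.resize(d['im'][265:385,380:460],None,fx=5,fy=5,interpolation=cv2.INTER_NEAREST)
cv2.imwrite('pics/end.png',c[:,:,::-1])
for y in(80,79,78): print(y,[proj(d,[*n2w(x,y),z]).round(1) for x,z in((-3,32),(-3,12),(30,32))], )
```

```text
80 [array([429.8, 302.1]), array([410.9, 280.1]), array([420.6, 361.3])]
79 [array([427.6, 302.1]), array([409. , 280.1]), array([418.6, 361.3])]
78 [array([425.4, 302.1]), array([407.1, 280.1]), array([416.5, 361.2])]
```

View pics/end.png

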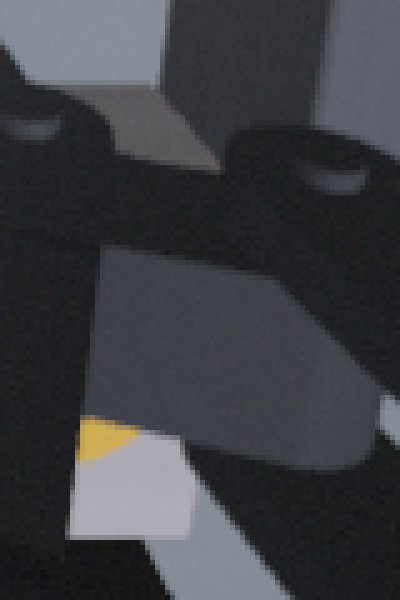

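The bar's lower corner, at crop (158,87), meets the stop's base line at (159,87) with no bed showing between, so it is flush. I settle, confirm it is steady, then hand in.

>>> {"name": "play_rows", "arguments": {
  "motion": [
    [[0,0,0,0,0,0],[0,0,0,0,0,0],[0,0,0,0,0,0],[0,0,0,0,0,0],[0,0,0,0,0,0]]
  ]
}}

```text
time: 13.3
tool_pos: [595.3, 87.1, 7.6]
tcp_rot: [-179.9, -0.4, 164.5]
ft_force: [-17.6, 3.9, 15.1]
finger_gap: 59.9
grip_force: 9.5
```

Run:
```python
from h import *
s=sensors.sense(); n=w2n(s['tool_pos']); print(n,s['tool_pos'][2],RN.T@s['ft_force'][:2],s['qd'].round(2))
if abs(n[0]+13.8)<0.6: print(job.hand_in())
```

```text
[-13.82002695   9.79855367] 7.604502990830355 [-18.01973204  -0.89320479] [ 0.01 -0.02  0.03  0.02 -0.   -0.04]
the job is handed in; nothing more can be done
None
```

I handed the job in at about 13 s: the silver bar lies flat and flush at the end stop, and the arm is still pressing it steadily against the sprung jaw at about 17 mm of travel, with the red pointer in the green band.

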